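# Clamp the whetstone: throw the toggle lever with its extension bar

### The job

Clamp the whetstone in its holder: pick up the loose extension bar, push its steel nose fully home in the socket of the holder's short lever, and with the bar swing the lever over its dead point until it rests against its stop, without straining it against the stop and without pushing the lever with the gripper itself. Then draw the bar out and lay it down flat on the worktop, well clear of the holder, with the lever still thrown and the stone clamped. Leave the glass cup and the two jars alone.

Things in the scene. Friction and masses are not known exactly. Their poses are not given: they have to be found in the camera images.
- holder: Steel whetstone holder, fixed: base plate 245 x 90 mm, top 14 mm above the worktop, the lever at the end nearer the robot, the stone at the far end. Origin on the worktop under the lever's pivot; z up; x along the plate toward the stone (plate from x = -45 to +200, y = -45 to +45 mm). Its highest part, the pivot, ends 76 mm above the worktop.
- pivot (a point): Point on the lever's vertical pivot axis, level with the socket's axis, 55 mm above the worktop; axes as holder. The lever swings to the robot's left, clockwise seen from above. From its rest a spring resists (at most 0.5 to 1.6 N m, about half-way), less and less toward the dead point; past it the spring drives the lever on 0.11 rad to a hard stop; let go earlier, it springs back.
- lever: The short lever: a square steel tube, 27 mm outside, 19 mm inside, 66 mm deep, open at its outer end, horizontal. Origin on the pivot axis at the height of the tube's centre line, 55 mm above the worktop; x points outward along the tube, its mouth is at x = 85 mm; z up. It may be set anyhow on its splined hub, so its angle does not tell where the stop is: 0.85 to 1.35 rad on from the start.
- bar: Loose extension bar, 204 mm, 0.35 kg: dark wooden grip 24 x 24 mm (x = -85 to +25 mm), then a steel rod of 16 mm diameter with a square shoulder 24 x 24 mm (x = 55 to 65) and beyond it the round-ended nose (to x = 119). Origin on the underside below the grip point; x along the bar to the nose, z up. Fully home when the shoulder meets the socket's mouth: grip point then 150 mm from the pivot axis.
- bar_grip (a point): Place to grip the bar: on its centre line, near its centre of mass, 12 mm above the underside. Axes as bar.
- bar_nose (a point): End of the bar's nose, on its centre line. Axes as bar.
- whetstone: Two-layer whetstone 82 x 46 x 24 mm, 0.3 kg, lying loose in the holder on the base plate between the moving jaw and the fixed end jaw, with a few mm of play along the holder. Origin at the centre of its underside, x along its length.
- clamp_jaw: The moving jaw, a steel plate 50 mm wide and 22 mm high with a rubber face that the lever drives up to 16 mm along the holder's +x against the stone; it is sprung and presses with about 12 N when the lever is thrown. Origin in the middle of the jaw at worktop height.
- glass_cup: Bystander: small clear glass cup 72 mm wide, 62 mm high, standing left of the holder. Origin at the centre of its underside.
- spice_jar: Bystander: spice jar 47 mm wide, 98 mm high, standing left of the holder. Origin at the centre of its underside.
- shaker_a: Bystander: small glass shaker 44 mm wide, 90 mm high, standing left of the holder. Origin at the centre of its underside.
Things that resemble listed ones, but are neither listed nor needed, are in the scene too. There is more than one size of the whetstone; the one meant has the size given above.

How it is judged (in metres and radians):
On the way, in this order (a step that is already met when the one before it is completed fails the run):
1. the bar's nose is fully home in the socket of the lever (within 6 mm) while the jaw is still off the stone (y of bar_nose in the frame of lever between -0.007 and 0.007 m and z of bar_nose in the frame of lever between -0.007 and 0.007 m and x of bar_nose in the frame of lever below 0.037 m and angle between the x axis of bar and the x axis of lever, either way round below 0.12 rad and contact force between whetstone and clamp_jaw below 1 N), for 0.1 s.
2. with the bar in the socket the lever is swung until the jaw presses on the stone with over 7 N (y of bar_nose in the frame of lever between -0.007 and 0.007 m and z of bar_nose in the frame of lever between -0.007 and 0.007 m and contact force between whetstone and clamp_jaw above 7 N and x of bar_nose in the frame of lever below 0.055 m), for 0.1 s.
At the end, for the whole second after the job is handed in: Lever past its dead point, so that with the robot away the jaw keeps pressing the whetstone with over 7 N; stone flat in the holder; bar flat and still on the worktop (centre line below 20 mm at grip and nose), its nose over 90 mm and its grip point over 120 mm from the pivot axis (contact force between whetstone and clamp_jaw above 7 N and angle between whetstone's own z axis and vertical below 0.1 rad and height (world z) of each of whetstone, bar_grip, bar_nose below 0.02 m and height (world z) of each of bar_grip, bar_nose above 0.005 m and horizontal distance between bar_nose and pivot above 0.09 m and horizontal distance between bar_grip and pivot above 0.12 m and linear speed of bar below 0.02 m/s); the robot touches nothing.
It fails at once if the bar strains the lever: more than 50 N between bar and lever (contact force between bar and lever above 50 N).
It fails at once if the gripper itself pushes the lever (over 4 N) (contact force between the fingers and lever above 4 N).
It fails at once if the glass cup, the spice jar or the shaker is shifted by more than 30 mm or tipped (distance of any of glass_cup, spice_jar, shaker_a from where it was at the start of the episode above 0.03 m or angle between any of glass_cup, spice_jar, shaker_a's own z axis and vertical above 0.35 rad).
It also fails if it takes over 70 s, if anything falls off the work surface, if the arm or the gripper's body presses on something with over 40 N, if the wrist force passes 120 N, or if a joint passes its speed limit or range.

### The arm

A 6-joint arm with a two-finger parallel gripper is mounted at the origin on a cart in front of the work surface, level with it; the furniture and walls round the work are solid. World frame = base frame: x ahead of the robot, y to its left, z up, the work surface at z = 0. Lengths are in mm, angles in rad, forces in N, time in s.
With the tool pointing down it reaches from about 275 to 1000 mm from the base axis. Payload 8.4 kg.
Tool frame: the origin (TCP) lies on the mounting face of the last link; the fingertips stand 173 mm ahead of it and the grasp point (between the pads) lies 155 mm ahead of it; z points along the fingers, y is the direction in which the jaws open and shut (so a half turn about z gives the same grasp; the last joint's range is limited). The gripper opens to 85 mm and grips with 20 to 120 N. Pads are 22 mm wide; open, the fingers measure 114 mm over their backs; the gripper's body (76 mm by 85 mm) begins 54 mm behind the grasp point. The pads swing forward as they close: fully open they stand 13 mm farther back than shut.
Start: joints at [1.151, 0.353, 1.633, -0, 1.155, -0.002], TCP at [253.594, 571.244, 404.681] pointing down, gripper open.
Joint ranges: [-2.63, 2.63], [-0.92, 2.1], [0.06, 2.66], [-1.3, 4.44], [0, 2.69], [-3.02, 3.02]. Speed limits (rad/s): [2.22, 2.22, 2.79, 3.14, 3.14, 3.14].

### API

Orientations are given as [roll, pitch, yaw] about the fixed x, y, z axes, in that order (R = Rz(yaw) Ry(pitch) Rx(roll)).
In Python, from rig import readout, imaging, ticket gives the robot as it stands.
- The arm moves only by the tool step_arm, never from a script. Its argument "deltas" is a list of rows, each an object with "translation": the shift along the tool's x, y, z in cm, a list of three; "rot": the turn, a rotation vector about the tool's x, y, z in rad, a list of three. In form: [{"translation": [x, y, z], "rot": [rx, ry, rz]}, ...]. A call has 1 to 8 rows; each row is the pose to reach, as a shift and turn from the pose commanded when the call began, along the tool's axes at that moment; what a row does not reach only later rows make up. A row lasts 1/8 s, in which the tool goes at most 62.5 mm and 10.7 degrees, less where a joint would pass 70% of its speed; a pose out of reach is approached as far as the arm can. A call with a gripper value outside its range is refused whole. "grip" is the closure in counts, from 0 (fully open) to 255 (shut), set as the call begins (left out, the last holds). The fingers move at their own pace and stop on an object; "squeeze" is the grip in N (left out, the last holds). Time passes only in rows, so rows that repeat a pose let the fingers close. It gives the time, the measured TCP pose, the force and the opening at its end, in the units of the state.
- readout.sense(): the state, without advancing time (a new reading comes with each control period).
- imaging.grab_frame(name): name is "scene" or "top" or "wrist"; returns a dict with "image" (400x640x3 uint8, red, green, blue), "camera_matrix" (3x3 intrinsics, pixels), "world_to_cam" (4x4, takes a point from world to camera coordinates). Camera axes: x right, y up, looking along -z (the intrinsics and any distortion apply to the point x, -y, -z); pixel columns grow to the right and rows downward; lengths in mm; the calibration is good to about 2 mm. The wrist camera is an equidistant fisheye: a pixel r from the principal point sees the ray r / f radians off the axis. A picture is of the moment at which its call begins. There is no depth.
- ticket.sign_off(): hands the job in, once; it reports no verdict.
The state is a dict: "clock": time; "qpos": joint angles; "qvel": joint speeds; "joint_efforts": joint torques, N m; "eef_pos": TCP position; "tcp_rot": TCP orientation; "contact_force": force on the tool from outside, world axes, zero at the start; "wrist_torque": the same for the moment, N m; "opening": opening from 0.0 (shut) to 1.0 (fully open).
Only numpy, scipy, OpenCV 4.12 (cv2) and the standard library are available. Lean on these libraries where they do the work, as an engineer would, in place of code of your own. Each camera call takes 0.05 s, during which the arm holds its last target.

## Working session

There is one attempt and no reset: what is moved stays moved. The work goes in short steps, Python scripts to look and compute and a tool call to move; the robot and the scene stay as the last step left them, time stands still between calls to the robot, and variables do not carry over. Pictures are saved under pics/ and viewed, and the job is handed in when it is done.

Besides the shell and the picture viewer there is one more tool, called after "Request:" by a JSON object that holds its "method" and its "body". step_arm: Moves the arm, as the interface text tells. Its arguments: {"type":"object","properties":{"deltas":{"type":"array","items":{"type":"object","properties":{"translation":{"type":"array","items":{"type":"number"}},"rot":{"type":"array","items":{"type":"number"}}}}},"grip":{"type":"number"},"squeeze":{"type":"number"}},"required":["deltas"]}

```bash
ls; mkdir -p pics; python3 - <<'E'
from rig import readout, imaging
import cv2
print(readout.sense())
for n in ["scene","top","wrist"]:
    f=imaging.grab_frame(n); cv2.imwrite(f"pics/{n}0.png",f["image"][:,:,::-1]); print(n,f["camera_matrix"].tolist(),f["world_to_cam"].round(4).tolist(),[k for k in f])
E
```

```text
pics
{'clock': 0.0, 'qpos': array([ 1.15059473e+00,  3.53639868e-01,  1.63412840e+00, -2.09571691e-05,
        1.15519764e+00, -2.38494573e-03]), 'qvel': array([-0.00073674, -0.00084348, -0.00052248, -0.00042725,  0.00057848,
       -0.00109654]), 'joint_efforts': array([ 6.53367060e-04, -6.05246472e+01, -3.42065620e+01,  1.43457351e-04,
        9.15819575e-03,  3.80332301e-05]), 'eef_pos': array([253.50286834, 571.02513104, 403.96914284]), 'tcp_rot': array([-3.14021936e+00,  1.58863593e-05,  2.72378448e+00]), 'contact_force': array([-0.44755064,  0.07373513,  0.01271663]), 'wrist_torque': array([ 0.0102929 , -0.00019961,  0.03414863]), 'opening': 1.0015837013464197}
scene [[410.2808506137861, 0.0, 323.8619845050401], [0.0, 410.2808506137861, 200.57773696861295], [0.0, 0.0, 1.0]] [[0.8534, -0.5209, -0.0199, -415.5388], [0.3923, 0.6166, 0.6826, -400.8837], [-0.3433, -0.5903, 0.7305, -574.6764], [0.0, 0.0, 0.0, 1.0]] ['image', 'camera_matrix', 'world_to_cam']
top [[401.42937729753567, 0.0, 322.84803321862154], [0.0, 401.42937729753567, 197.30246575420372], [0.0, 0.0, 1.0]] [[0.0173, -0.9998, -0.0035, 187.6338], [0.9857, 0.0165, 0.1679, -613.5639], [-0.1678, -0.0064, 0.9858, -929.8111], [0.0, 0.0, 0.0, 1.0]] ['image', 'camera_matrix', 'world_to_cam']
wrist [[309.70691628693146, 0.0, 320.7441796733611], [0.0, 309.70691628693146, 202.31659553243543], [0.0, 0.0, 1.0]] [[0.4054, 0.9141, -0.001, -623.5509], [-0.877, 0.3886, -0.2824, 37.5945], [-0.2578, 0.1153, 0.9593, -378.0964], [0.0, 0.0, 0.0, 1.0]] ['image', 'camera_matrix', 'world_to_cam']
```

View pics/scene0.png

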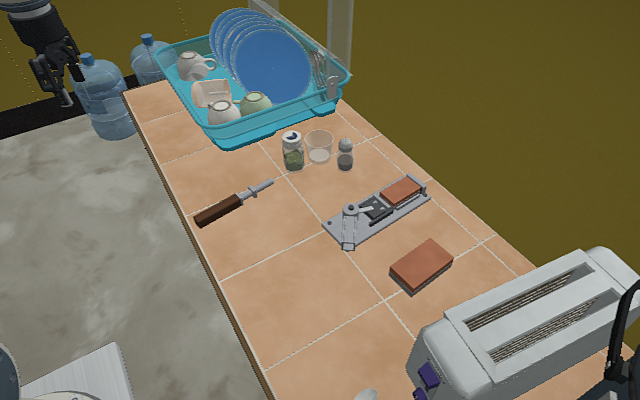

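View pics/top0.png

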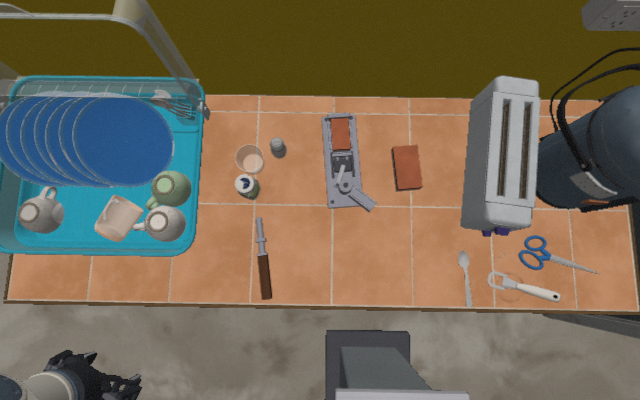

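View pics/wrist0.png

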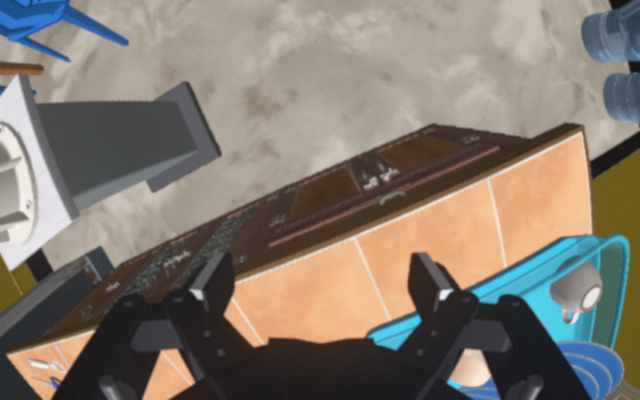

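The top view shows the bar at (265,258), with its grip toward the robot and its nose up at (260,222). The holder is at (342,160), with its pivot at about (345,187) and the lever mouth at about (372,208).

Things that could be taken for the bar: the spoon (465,278), the peeler (525,288) and the scissors (555,255). The wooden grip with the shouldered steel rod at (265,258) matches the description. The loose stone at (406,167) is the larger decoy; the one I want is in the holder at (341,134). I'll check the choice in close crops.

```bash
python3 - <<'E'
import cv2,numpy as np
t=cv2.imread("pics/top0.png")
a=cv2.resize(t[100:310,225:425],None,fx=2.8,fy=2.8,interpolation=cv2.INTER_CUBIC); cv2.imwrite("pics/topc.png",a)
s=cv2.imread("pics/scene0.png")
a=cv2.resize(s[120:270,185:445],None,fx=3,fy=3,interpolation=cv2.INTER_CUBIC); cv2.imwrite("pics/scenec.png",a)
E
```

```text
(no output)
```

View pics/topc.png

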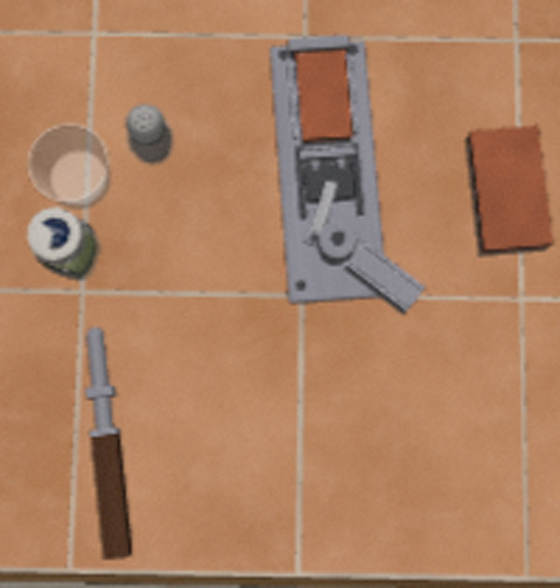

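View pics/scenec.png

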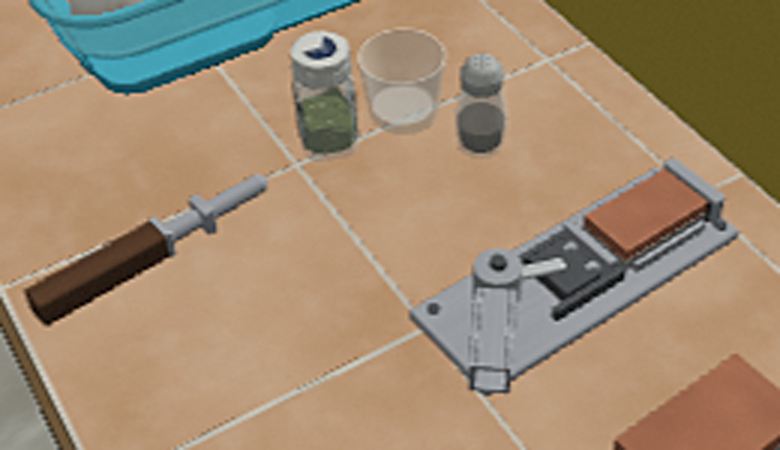

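The crops confirm it: a dark wooden grip, rod, square shoulder and nose on the bar, and a lever tube with its mouth toward the lower right. Next I'll measure.

```bash
cat > h.py <<'E'
import numpy as np,cv2
from rig import readout, imaging
from scipy.spatial.transform import Rotation as R
def grab(n,name=None):
    f=imaging.grab_frame(n)
    if name: cv2.imwrite("pics/"+name+".png",f["image"][:,:,::-1])
    return f
def ray(f,p,fish=False):
    K=f["camera_matrix"];W=f["world_to_cam"]
    u=(p[0]-K[0,2])/K[0,0];v=(p[1]-K[1,2])/K[1,1]
    if fish:
        r=np.hypot(u,v); s=np.sin(r)/r if r>1e-9 else 1; d=np.array([u*s,-v*s,-np.cos(r)])
    else: d=np.array([u,-v,-1.])
    d/=np.linalg.norm(d)
    return -W[:3,:3].T@W[:3,3], W[:3,:3].T@d
def onz(f,p,z,fish=False):
    o,d=ray(f,p,fish); return (o+d*(z-o[2])/d[2])
def proj(f,P,fish=False):
    K=f["camera_matrix"];W=f["world_to_cam"]
    c=W[:3,:3]@np.array(P,float)+W[:3,3]; x=np.array([c[0],-c[1],-c[2]])
    if fish:
        th=np.arctan2(np.hypot(x[0],x[1]),x[2]); a=x[:2]/np.hypot(*x[:2])*th
    else: a=x[:2]/x[2]
    return a*K[0,0]+K[:2,2]
def tri(obs):
    A=np.zeros((3,3));b=np.zeros(3)
    for o,d in obs:
        M=np.eye(3)-np.outer(d,d);A+=M;b+=M@o
    return np.linalg.solve(A,b)
def tool():
    s=readout.sense(); return s["eef_pos"],R.from_euler("xyz",s["tcp_rot"]).as_matrix(),s
E
python3 - <<'E'
from h import *
f=grab("top");g=grab("scene")
T=lambda x,y:(225+x/2.8-.3,100+y/2.8-.3)
S=lambda x,y:(185+x/3-.3,120+y/3-.3)
for n,p,z in [("grip end",(117,556),12),("grip start",(105,432),24),("shoulder mid",(100,392),24),("nose",(95,328),12),
 ("c1",(272,48),14),("c2",(366,38),14),("c3",(383,297),14),("c4",(289,302),14),("pivot",(338,238),76),("mouth",(413,298),68.5),("hub",(355,257),68.5),("cup",(68,165),62),("jar",(55,235),98),("shk",(145,120),90)]:
    print(n,onz(f,T(*p),z).round(1))
print("scene")
for n,p,z in [("grip end",(38,303),12),("nose",(264,184),12),("c4",(412,316),14),("c1",(676,160),14),("pivot",(498,263),76),("mouthtop",(491,370),68.5),("mouthc",(490,381),55)]:
    print(n,onz(g,S(*p),z).round(1))
print("tri pivot",tri([ray(f,T(338,238)),ray(g,S(498,263))]),tri([ray(f,T(413,298)),ray(g,S(491,370))]))
E
```

```text
grip end [364.5 331.7  12. ]
grip start [471.2 344.9  24. ]
shoulder mid [506.1 350.9  24. ]
nose [564.3 359.8  12. ]
c1 [831.6 204.7  14. ]
c2 [842.9 116.3  14. ]
c3 [596.7 100.1  14. ]
c4 [590.7 185.   14. ]
pivot [637.8 144.3  76. ]
mouth [588.   79.4  68.5]
hub [622.9 129.2  68.5]
cup [702.2 381.6  62. ]
jar [631.9 382.4  98. ]
shk [735.7 311.7  90. ]
scene
grip end [368.7 331.6  12. ]
nose [561.9 354.1  12. ]
c4 [589.7 175.3  14. ]
c1 [849.4 200.4  14. ]
pivot [636.4 139.1  76. ]
mouthtop [586.4  72.3  68.5]
mouthc [587.   73.7  55. ]
tri pivot [639.4275587  143.84042779  69.6726255 ] [589.93880891  78.07618354  59.28777016]
```

```bash
cat >> h.py <<'E'
import json,os
# commanded pose tracking: rot matrix exact, position
def cmd():
    if os.path.exists("cmd.json"):
        d=json.load(open("cmd.json")); return np.array(d["p"]),np.array(d["R"])
    return np.array([253.594,571.244,404.681]),R.from_euler("xyz",[-3.14159265,0,1.151+np.pi/2+.002]).as_matrix()
def commit(t,r=(0,0,0)):
    p,M=cmd(); p=p+M@np.array(t,float)*10; M=M@R.from_rotvec(r).as_matrix()
    json.dump({"p":p.tolist(),"R":M.tolist()},open("cmd.json","w")); return p,M
def down(yaw): return R.from_euler("xyz",[np.pi,0,yaw]).as_matrix()
def delta(p,yaw):
    p0,M=cmd(); t=M.T@(np.array(p,float)-p0)/10; r=R.from_matrix(M.T@down(yaw)).as_rotvec()
    print("t",t.round(3).tolist(),"rot",r.round(4).tolist())
def state():
    p,M,s=tool(); c,_=cmd()
    print("t%.2f"%s["clock"],"p",p.round(1),"cmd",c.round(1),"yaw",round(s["tcp_rot"][2]%(2*np.pi),4),"rpy",s["tcp_rot"].round(3),"F",s["contact_force"].round(1),"M",s["wrist_torque"].round(2),"op",round(s["opening"],3),"q",s["qpos"].round(2))
E
python3 - <<'E'
from h import *
state(); delta([440,343,300],3.28)
E
```

```text
t0.25 p [253.6 571.1 404.3] cmd [253.6 571.2 404.7] yaw 2.7238 rpy [-3.141  0.     2.724] F [ 0.5 -0.1 -0.1] M [ 0.02 -0.04 -0.01] op 1.001 q [ 1.15  0.35  1.63 -0.    1.16 -0.  ]
t [-26.298, -13.298, 10.468] rot [-0.0, -0.0, -0.5562]
```

Request:
{"method": "step_arm", "body": {"deltas": [{"translation":[-26.3,-13.3,10.5],"rot":[0,0,-0.556]},{"translation":[-26.3,-13.3,10.5],"rot":[0,0,-0.556]},{"translation":[-26.3,-13.3,10.5],"rot":[0,0,-0.556]},{"translation":[-26.3,-13.3,10.5],"rot":[0,0,-0.556]},{"translation":[-26.3,-13.3,10.5],"rot":[0,0,-0.556]},{"translation":[-26.3,-13.3,10.5],"rot":[0,0,-0.556]},{"translation":[-26.3,-13.3,10.5],"rot":[0,0,-0.556]},{"translation":[-26.3,-13.3,10.5],"rot":[0,0,-0.556]}], "grip": 0, "squeeze": 60}}

```text
clock: 1.25
eef_pos: [439.6, 344.0, 300.2]
tcp_rot: [3.141, 0.001, -3.002]
contact_force: [0.6, -0.5, 0.9]
opening: 1.004
```

```bash
python3 - <<'E'
from h import *
commit([-26.3,-13.3,10.5],[0,0,-.556]); f=grab("wrist","w1"); state()
import pickle; pickle.dump(f,open("w1.pkl","wb"))
E
```

```text
t1.30 p [439.5 344.1 300.3] cmd [440.  343.  299.7] yaw 3.2813 rpy [ 3.141e+00  1.000e-03 -3.002e+00] F [ 0.5 -0.6 -0.2] M [-0.02  0.07  0.01] op 1.005 q [ 0.66  0.37  1.87  0.    0.9  -1.05]
```

View pics/w1.png

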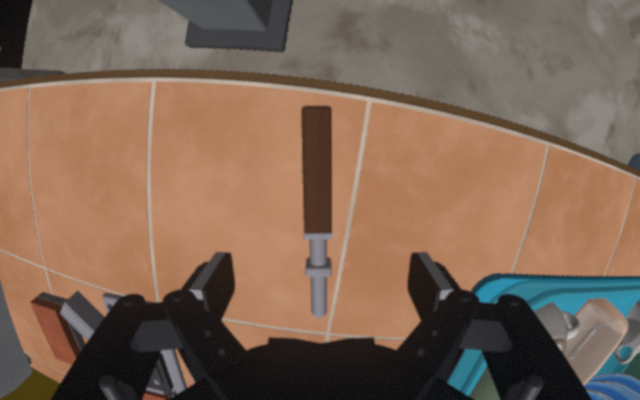

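The wrist view shows the bar between the fingers: grip end at (317,107), ferrule at (318,235), nose end at (319,316).

```bash
python3 - <<'E'
from h import *
import pickle
f=pickle.load(open("w1.pkl","rb")); im=f["image"].astype(int)
# dark wood mask
m=((im.sum(2)<200)&(im[:,:,0]>im[:,:,2])).astype(np.uint8)
n,l,st,c=cv2.connectedComponentsWithStats(m[:260]); 
for i in range(1,n):
    if st[i,4]>800: print(st[i],c[i])
k=l[170,317]; ys,xs=np.nonzero(l==k); print(cv2.minAreaRect(np.stack([xs,ys],1).astype(np.float32)))
for z in(24,):
  for p in [(302,107),(331,107),(303.5,233),(331,233),(318,268)]: print(p,onz(f,p,z,True).round(1))
print("nose",onz(f,(319,316),12,True))
E
```

```text
[   0    0  101   86 2557] [20.41337505 46.97262417]
[ 302  107   29  125 3408] [316.83920188 168.02142019]
((315.9999694824219, 169.0), (123.99998474121094, 27.999996185302734), 90.0)
(302, 107) [365.8 318.   24. ]
(331, 107) [362.7 340.4  24. ]
(303.5, 233) [469.6 332.5  24. ]
(331, 233) [466.3 355.7  24. ]
(318, 268) [501.4 349.3  24. ]
nose [564.20155074 358.85593532  12.        ]
```

```bash
python3 - <<'E'
from h import *
state(); delta([446.5,341.3,176],np.pi+.145)
E
```

```text
t1.30 p [439.5 344.1 300.3] cmd [440.  343.  299.7] yaw 3.2813 rpy [ 3.141e+00  1.000e-03 -3.002e+00] F [ 0.5 -0.6 -0.2] M [-0.02  0.07  0.01] op 1.005 q [ 0.66  0.37  1.87  0.    0.9  -1.05]
t [-0.62, -0.255, 12.368] rot [-0.0, -0.0, -0.0068]
```

Request:
{"method": "step_arm", "body": {"deltas": [{"translation":[-0.62,-0.26,5.0],"rot":[0,0,-0.007]},{"translation":[-0.62,-0.26,9.0],"rot":[0,0,-0.007]},{"translation":[-0.62,-0.26,11.5],"rot":[0,0,-0.007]},{"translation":[-0.62,-0.26,12.37],"rot":[0,0,-0.007]},{"translation":[-0.62,-0.26,12.37],"rot":[0,0,-0.007]}]}}

```text
clock: 1.92
eef_pos: [446.3, 341.9, 176.2]
tcp_rot: [3.142, -0.0, -2.995]
contact_force: [-0.2, -0.0, 0.5]
opening: 0.999
```

```bash
python3 - <<'E'
from h import *
commit([-0.62,-0.26,12.37],[0,0,-.007]); f=grab("wrist","w2"); state()
E
```

```text
t1.98 p [446.6 341.9 176.8] cmd [446.5 341.3 176. ] yaw 3.2876 rpy [ 3.141e+00  1.000e-03 -2.996e+00] F [-0.1  0.5 -0. ] M [ 0.01 -0.02 -0.01] op 1.0 q [ 0.65  0.57  1.91 -0.    0.66 -1.07]
```

View pics/w2.png

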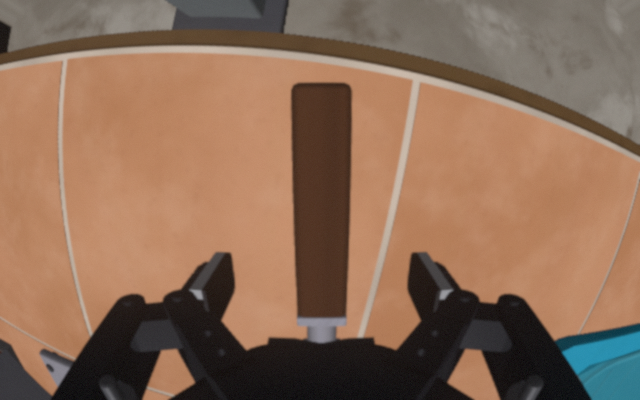

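The bar is centred between the fingers (about 321, 250), so I'll close.

Request:
{"method": "step_arm", "body": {"deltas": [{"translation":[0,0,0],"rot":[0,0,0]},{"translation":[0,0,0],"rot":[0,0,0]},{"translation":[0,0,0],"rot":[0,0,0]},{"translation":[0,0,0],"rot":[0,0,0]},{"translation":[0,0,0],"rot":[0,0,0]},{"translation":[0,0,0],"rot":[0,0,0]}], "grip": 255, "squeeze": 60}}

```text
clock: 2.72
eef_pos: [446.7, 341.4, 176.6]
tcp_rot: [3.141, 0.001, -2.996]
contact_force: [-1.9, -1.4, 7.2]
opening: 0.265
```

```bash
python3 - <<'E'
from h import *
state()
# preinsert: bar tip target; lever estimates
piv=np.array([638,142.5]); m=np.array([588,77.5]); a=np.arctan2(*(piv-m)[::-1]); print("ang",a)
u=np.array([np.cos(a),np.sin(a)])
g=piv-u*(150+80); print(g)
delta([g[0],g[1],290],np.pi+a)
E
```

```text
t2.73 p [446.7 341.4 176.6] cmd [446.5 341.3 176. ] yaw 3.2867 rpy [ 3.141e+00  1.000e-03 -2.996e+00] F [-1.9 -1.4  7.2] M [-0.15  0.19 -0.03] op 0.265 q [ 0.65  0.57  1.91 -0.    0.66 -1.07]
ang 0.9151007005533605
[497.766525   -39.80351749]
t [0.442, -38.446, -11.402] rot [-0.0, -0.0, -0.7699]
```

Request:
{"method": "step_arm", "body": {"deltas": [{"translation":[0,0,-5.7],"rot":[0,0,0]},{"translation":[0,0,-11.4],"rot":[0,0,0]},{"translation":[0,-5,-11.4],"rot":[0,0,0]},{"translation":[0,-11,-11.4],"rot":[0,0,-0.1]},{"translation":[0.1,-17,-11.4],"rot":[0,0,-0.25]},{"translation":[0.2,-23,-11.4],"rot":[0,0,-0.4]},{"translation":[0.3,-29,-11.4],"rot":[0,0,-0.55]},{"translation":[0.4,-35,-11.4],"rot":[0,0,-0.7]}]}}

```text
clock: 3.72
eef_pos: [492.9, -7.6, 289.9]
tcp_rot: [3.141, -0.0, -2.291]
contact_force: [1.4, 0.6, -2.9]
opening: 0.265
```

```bash
python3 - <<'E'
from h import *
commit([.4,-35,-11.4],[0,0,-.7]); state()
a=.915;u=np.array([np.cos(a),np.sin(a)]);g=np.array([638,142.5])-u*230
delta([g[0],g[1],290],np.pi+a)
E
```

```text
t3.73 p [492.9  -7.6 289.9] cmd [493.2  -5.6 290. ] yaw 3.9917 rpy [ 3.141 -0.    -2.291] F [ 1.4  0.6 -2.9] M [ 0.01 -0.02 -0.03] op 0.265 q [-0.02  0.3   2.01  0.    0.83 -2.44]
t [2.252, -2.607, -0.002] rot [-0.0, -0.0, -0.0698]
```

Request:
{"method": "step_arm", "body": {"deltas": [{"translation":[2.25,-2.6,0],"rot":[0,0,-0.07]},{"translation":[2.25,-2.6,0],"rot":[0,0,-0.07]},{"translation":[2.25,-2.6,0],"rot":[0,0,-0.07]}]}}

```text
clock: 4.1
eef_pos: [497.4, -39.5, 289.7]
tcp_rot: [3.141, -0.0, -2.228]
contact_force: [-0.5, 1.4, -3.4]
opening: 0.266
```

```bash
python3 - <<'E'
from h import *
import pickle
commit([2.25,-2.6,0],[0,0,-.07]); state()
d={}
for n in("wrist","top","scene"): d[n]=grab(n,n+"3")
pickle.dump(d,open("d3.pkl","wb"))
t=d["top"]["image"][:,:,::-1];s=d["scene"]["image"][:,:,::-1]
a=cv2.resize(t[160:310,280:440],None,fx=3.7,fy=3.7,interpolation=cv2.INTER_CUBIC)
b=cv2.resize(s[160:290,240:440],None,fx=4,fy=4,interpolation=cv2.INTER_CUBIC)
cv2.imwrite("pics/t3c.png",a);cv2.imwrite("pics/s3c.png",b)
E
```

```text
t4.10 p [497.4 -39.5 289.7] cmd [497.7 -39.7 290. ] yaw 4.0554 rpy [ 3.141 -0.    -2.228] F [-0.5  1.4 -3.4] M [ 0.03 -0.02 -0.02] op 0.266 q [-0.08  0.31  2.    0.    0.83 -2.57]
```

View pics/wrist3.png

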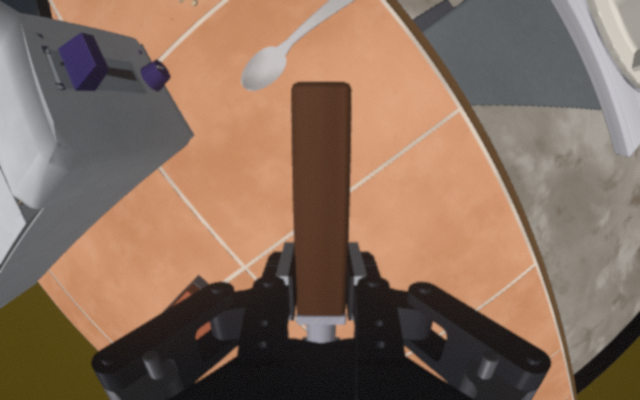

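View pics/t3c.png

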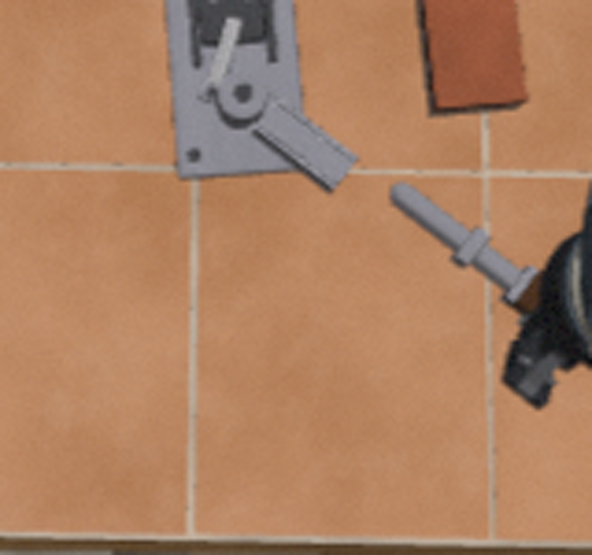

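View pics/s3c.png

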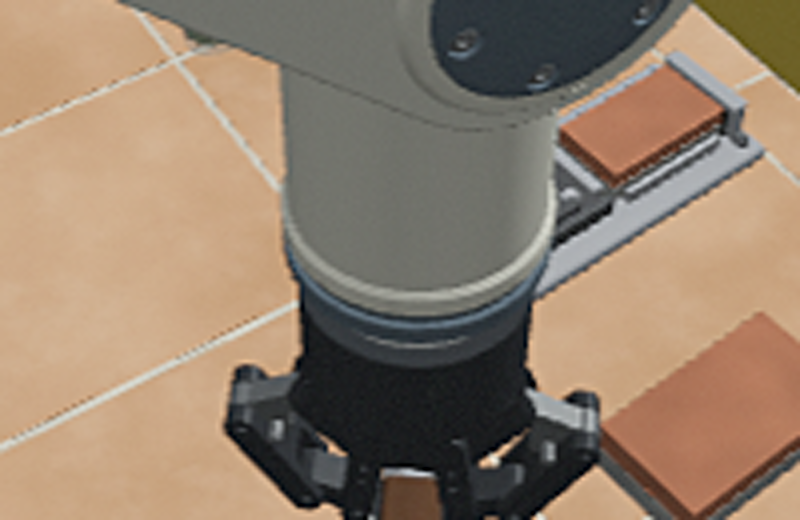

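Request:
{"method": "step_arm", "body": {"deltas": [{"translation":[0,0,4.0],"rot":[0,0,0]},{"translation":[0,0,6.5],"rot":[0,0,0]},{"translation":[0,0,7.0],"rot":[0,0,0]},{"translation":[0,0,7.0],"rot":[0,0,0]}]}}

```text
clock: 4.75
eef_pos: [497.9, -39.2, 220.2]
tcp_rot: [3.141, -0.0, -2.226]
contact_force: [-0.1, 0.5, -2.5]
opening: 0.266
```

```bash
python3 - <<'E'
from h import *
import pickle
commit([0,0,7]); state()
d={}
for n in("top",): d[n]=grab(n,n+"4")
pickle.dump(d,open("d4.pkl","wb"))
t=d["top"]["image"][:,:,::-1]
a=cv2.resize(t[170:250,330:430],None,fx=7,fy=7,interpolation=cv2.INTER_CUBIC)
cv2.imwrite("pics/t4c.png",a)
E
```

```text
t4.75 p [497.9 -39.2 220.2] cmd [497.7 -39.7 220. ] yaw 4.0575 rpy [ 3.141 -0.    -2.226] F [-0.1  0.5 -2.5] M [ 0.01 -0.03  0.  ] op 0.266 q [-0.08  0.43  2.04  0.    0.68 -2.57]
```

View pics/t4c.png

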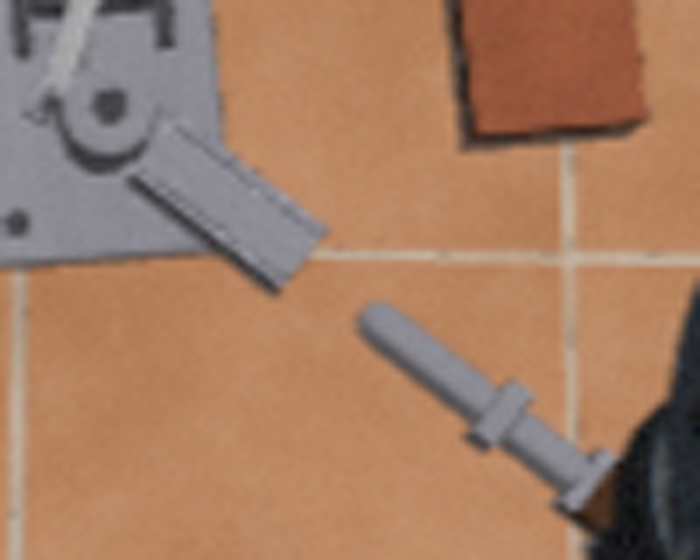

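```bash
python3 - <<'E'
from h import *
t=cv2.imread("pics/top4.png")
a=cv2.resize(t[182:232,342:422],None,fx=10,fy=10,interpolation=cv2.INTER_CUBIC)
a=cv2.convertScaleAbs(a,alpha=1.4)
for i in range(0,800,100): cv2.putText(a,str(342+i//10),(i,10),0,.35,(255,255,255)); cv2.line(a,(i,12),(i,20),(255,255,255))
for i in range(0,500,100): cv2.putText(a,str(182+i//10),(0,i+4),0,.35,(255,255,255))
cv2.imwrite("pics/t4d.png",a)
E
```

```text
(no output)
```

View pics/t4d.png

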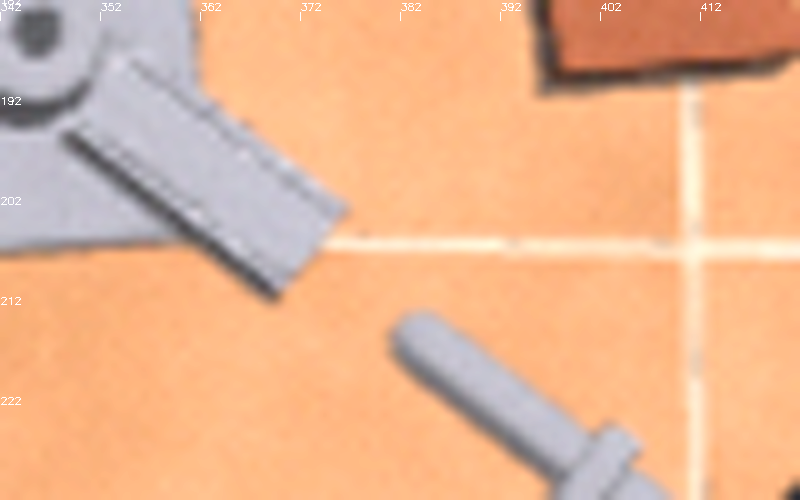

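```bash
python3 - <<'E'
from h import *
import pickle
f=pickle.load(open("d4.pkl","rb"))["top"]
P=lambda x,y:((x+.5)/10-.5+342,(y+.5)/10-.5+182)
q=lambda x,y,z:onz(f,P(x,y),z)[:2]
L=[q(65,132,68.5),q(275,290,68.5)];Rr=[q(125,52,68.5),q(347,208,68.5)]
ang=lambda d:np.arctan2(d[1],d[0])
print("L",L,ang(L[0]-L[1]),"R",Rr,ang(Rr[0]-Rr[1]))
u=Rr[0]-Rr[1];u/=np.linalg.norm(u);n=np.array([-u[1],u[0]]);print("width",n@(L[1]-Rr[1]))
m=(L[1]+Rr[1])/2;print("mouth mid",m)
piv=q(37,32,76);print("piv",piv,np.linalg.norm(piv-m),ang(piv-m))
U=[q(440,318,55),q(590,430,55)];D=[q(395,350,55),q(550,480,55)]
print("bar",ang(U[1]-U[0])+np.pi,ang(D[1]-D[0])+np.pi, "mid",(U[0]+D[0])/2,(U[1]+D[1])/2)
b=(U[1]+D[1])/2;c=(U[0]+D[0])/2
# expected from tool
p,M,s=tool(); y=s["tcp_rot"][2]+np.pi;v=np.array([np.cos(y),np.sin(y)]);print("tool bar axis",y,"grip",p, "nose",p[:2]+119*v)
nv=np.array([-v[1],v[0]])
print("lateral: bar pts rel tool axis",nv@(b-p[:2]),nv@(c-p[:2]),"mouth",nv@(m-p[:2]),"pivot",nv@(piv-p[:2]))
print("along: mouth",v@(m-p[:2]),"pivot",v@(piv-p[:2]),"tip px",v@(q(398,325,55)-p[:2]))
E
```

```text
L [array([614.75797492, 137.38279066]), array([577.23427359,  86.93508865])] 0.9312661003529624 R [array([634.62249757, 123.02862497]), array([597.37112582,  69.6322839 ])] 0.9616566621827343
width 26.4150582011392
mouth mid [587.30269971  78.28368627]
piv [637.66985365 144.68966747] 83.34629287254205 0.9218944184074545
bar 0.932975692592791 0.876411511569267 mid [568.94346085  51.00145716] [540.2293736   14.54701024]
tool bar axis 0.9157966223144784 grip [498.1636477  -39.38887875 220.71028867] nose [570.65356977  54.98384612]
lateral: bar pts rel tool axis -0.5046116559201697 -1.0697094640582192 mouth 0.9897465417767699 pivot 1.4979720912369658
along: mouth 147.61986164443618 pivot 230.96460498429195 tip px 119.81685563714547
```

Measured against the bar held in the gripper, the mouth is 1.8 mm to the bar's left and 28.6 mm ahead of the nose. The lever axis is about 0.922 rad. I'll correct for that and start inserting.

Request:
{"method": "step_arm", "body": {"deltas": [{"translation":[0,0.09,0.04],"rot":[0,0,-0.006]},{"translation":[-1.0,0.09,0.04],"rot":[0,0,-0.006]},{"translation":[-2.0,0.09,0.04],"rot":[0,0,-0.006]},{"translation":[-2.6,0.09,0.04],"rot":[0,0,-0.006]},{"translation":[-3.0,0.09,0.04],"rot":[0,0,-0.006]},{"translation":[-3.4,0.09,0.04],"rot":[0,0,-0.006]},{"translation":[-3.8,0.09,0.04],"rot":[0,0,-0.006]}]}}

```text
clock: 5.68
eef_pos: [520.2, -8.9, 219.5]
tcp_rot: [3.141, -0.0, -2.22]
contact_force: [-0.5, 0.0, -3.0]
opening: 0.268
```

```bash
python3 - <<'E'
from h import *
import pickle
commit([-3.8,.09,.04],[0,0,-.006]); state()
f=grab("top","top5"); pickle.dump(f,open("d5.pkl","wb"))
t=f["image"][:,:,::-1]
a=cv2.resize(t[177:237,337:417],None,fx=8,fy=8,interpolation=cv2.INTER_CUBIC)
cv2.imwrite("pics/t5c.png",a)
E
```

```text
t5.67 p [520.2  -8.9 219.5] cmd [520.2  -9.1 219.6] yaw 4.0627 rpy [ 3.141 -0.    -2.22 ] F [-0.5  0.  -3. ] M [-0.02  0.03 -0.04] op 0.268 q [-0.02  0.45  1.99 -0.    0.7  -2.51]
```

View pics/t5c.png

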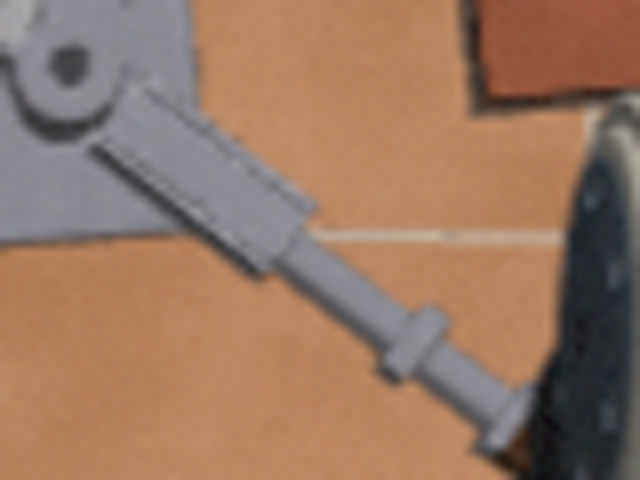

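The nose is in the mouth, around crop (290,245), with no contact force, so I'll push further in.

Request:
{"method": "step_arm", "body": {"deltas": [{"translation":[-0.6,0,0],"rot":[0,0,0]},{"translation":[-1.2,0,0],"rot":[0,0,0]},{"translation":[-1.8,0,0],"rot":[0,0,0]},{"translation":[-2.4,0,0],"rot":[0,0,0]},{"translation":[-3.0,0,0],"rot":[0,0,0]},{"translation":[-3.5,0,0],"rot":[0,0,0]},{"translation":[-3.8,0,0],"rot":[0,0,0]},{"translation":[-3.9,0,0],"rot":[0,0,0]}]}}

```text
clock: 6.72
eef_pos: [543.8, 22.2, 219.6]
tcp_rot: [3.142, -0.0, -2.22]
contact_force: [0.1, 0.1, -2.4]
opening: 0.269
```

```bash
python3 - <<'E'
from h import *
import pickle
commit([-3.9,0,0]); state()
f=grab("top","top6"); pickle.dump(f,open("d6.pkl","wb"))
t=f["image"][:,:,::-1]
a=cv2.resize(t[177:237,337:417],None,fx=8,fy=8,interpolation=cv2.INTER_CUBIC)
cv2.imwrite("pics/t6c.png",a)
E
```

```text
t6.72 p [543.8  22.2 219.6] cmd [543.8  22.  219.6] yaw 4.063 rpy [ 3.142 -0.    -2.22 ] F [ 0.1  0.1 -2.4] M [-0.01 -0.03  0.08] op 0.269 q [ 0.04  0.48  1.94 -0.    0.72 -2.45]
```

View pics/t6c.png

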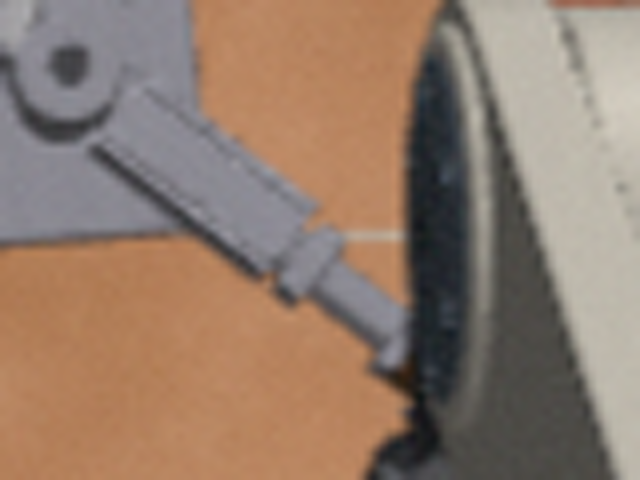

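The shoulder is 4 mm or less from the mouth, at crop (300,265), and nothing is pressing. I'll creep in until it touches.

Request:
{"method": "step_arm", "body": {"deltas": [{"translation":[-0.1,0,0],"rot":[0,0,0]},{"translation":[-0.2,0,0],"rot":[0,0,0]},{"translation":[-0.3,0,0],"rot":[0,0,0]},{"translation":[-0.3,0,0],"rot":[0,0,0]}]}}

```text
clock: 7.28
eef_pos: [545.6, 24.4, 219.6]
tcp_rot: [-3.142, 0.0, -2.22]
contact_force: [0.5, -0.6, -3.0]
opening: 0.268
```

```bash
python3 - <<'E'
from h import *
commit([-.3,0,0]); state()
E
```

```text
t7.28 p [545.6  24.4 219.6] cmd [545.6  24.4 219.6] yaw 4.0628 rpy [-3.142  0.    -2.22 ] F [ 0.5 -0.6 -3. ] M [-0.   -0.01 -0.02] op 0.268 q [ 0.04  0.48  1.94 -0.    0.72 -2.45]
```

Request:
{"method": "step_arm", "body": {"deltas": [{"translation":[-0.05,0,0],"rot":[0,0,0]},{"translation":[-0.1,0,0],"rot":[0,0,0]},{"translation":[-0.15,0,0],"rot":[0,0,0]},{"translation":[-0.15,0,0],"rot":[0,0,0]}]}}

```text
clock: 7.78
eef_pos: [546.0, 25.3, 219.4]
tcp_rot: [3.141, -0.001, -2.22]
contact_force: [-3.0, -4.6, -1.2]
opening: 0.268
```

```bash
python3 - <<'E'
from h import *
commit([-.15,0,0]); state()
f=grab("top","top7")
t=f["image"][:,:,::-1]
a=cv2.resize(t[177:237,337:417],None,fx=8,fy=8,interpolation=cv2.INTER_CUBIC)
cv2.imwrite("pics/t7c.png",a)
E
```

```text
t7.78 p [546.   25.3 219.4] cmd [546.5  25.6 219.6] yaw 4.0629 rpy [ 3.141e+00 -1.000e-03 -2.220e+00] F [-3.  -4.6 -1.2] M [-0.55  0.43 -0.09] op 0.268 q [ 0.04  0.48  1.94 -0.    0.73 -2.45]
```

View pics/t7c.png

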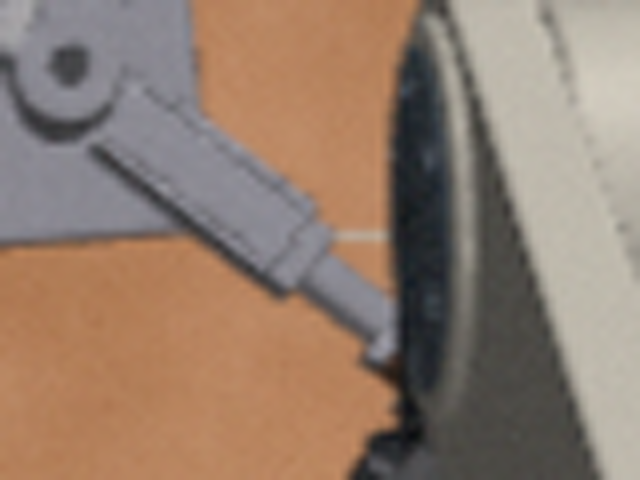

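Seated: the shoulder meets the mouth at crop (300,270), with about 5.5 N axial force. The home position puts the pivot at about (637,144.5), which agrees with the camera. Next I'll back off 4 mm and swing about the pivot.

```bash
cat >> h.py <<'E'
PIV=np.array([637.3,144.4])
def swing(angs,rad=None):
    p,M=cmd(); c=M.T@(np.r_[PIV,p[2]]-p)
    r0=np.hypot(*c[:2]); print("radius",r0.round(1),"angle tool->piv", (np.arctan2(*(PIV-p[:2])[::-1])).round(4))
    for k in angs:
        Q=R.from_rotvec([0,0,k]).as_matrix(); d=(rad-r0) if rad else 0
        t=c-Q@(c*(1+d/r0)); print(k,(t/10).round(2).tolist())
def swstate():
    p,M,s=tool(); d=p[:2]-PIV; r=np.hypot(*d); e=np.array([-d[1],d[0]])/r
    F=s["contact_force"]; print("Ftan(+ = resists cw)",(F[:2]@e).round(1),"Frad out",(F[:2]@d/r).round(1),"r",r.round(1),"Mz",s["wrist_torque"][2].round(2),"Mpiv",(F[:2]@e*r/1000+s["wrist_torque"][2]).round(2))
E
python3 - <<'E'
from h import *
swing([0,.05,.1,.15,.2,.25,.3,.35],154); swstate()
E
```

```text
radius 149.6 angle tool->piv 0.9181
0 [0.44, 0.0, 0.0]
0.05 [0.42, 0.77, 0.0]
0.1 [0.36, 1.54, 0.0]
0.15 [0.26, 2.3, 0.0]
0.2 [0.13, 3.06, 0.0]
0.25 [-0.05, 3.81, 0.0]
0.3 [-0.26, 4.55, 0.0]
0.35 [-0.51, 5.28, 0.0]
Ftan(+ = resists cw) 0.2 Frad out 5.7 r 150.1 Mz -0.03 Mpiv -0.0
```

Request:
{"method": "step_arm", "body": {"deltas": [{"translation":[0.44,0,0],"rot":[0,0,0]},{"translation":[0.42,0.77,0],"rot":[0,0,0.05]},{"translation":[0.36,1.54,0],"rot":[0,0,0.1]},{"translation":[0.26,2.3,0],"rot":[0,0,0.15]},{"translation":[0.13,3.06,0],"rot":[0,0,0.2]},{"translation":[-0.05,3.81,0],"rot":[0,0,0.25]},{"translation":[-0.05,3.81,0],"rot":[0,0,0.25]}]}}

```text
clock: 8.7
eef_pos: [516.7, 48.7, 219.8]
tcp_rot: [-3.14, 0.001, -2.471]
contact_force: [2.6, -7.5, -2.8]
opening: 0.27
```

```bash
python3 - <<'E'
from h import *
commit([-.05,3.81,0],[0,0,.25]); state(); swstate(); swing([.05,.1,.15,.2,.25,.3],154)
f=grab("top","top8")
t=f["image"][:,:,::-1]
a=cv2.resize(t[100:240,310:420],None,fx=4,fy=4,interpolation=cv2.INTER_CUBIC)
cv2.imwrite("pics/t8c.png",a)
E
```

```text
t8.70 p [516.7  48.7 219.8] cmd [516.4  49.  219.6] yaw 3.8119 rpy [-3.140e+00  1.000e-03 -2.471e+00] F [ 2.6 -7.5 -2.8] M [-1.22 -0.3  -0.47] op 0.27 q [ 0.09  0.45  2.   -0.    0.69 -2.15]
Ftan(+ = resists cw) 7.5 Frad out 2.6 r 154.0 Mz -0.47 Mpiv 0.69
radius 154.0 angle tool->piv 0.6681
0.05 [-0.02, 0.77, 0.0]
0.1 [-0.08, 1.54, 0.0]
0.15 [-0.18, 2.3, 0.0]
0.2 [-0.31, 3.06, 0.0]
0.25 [-0.49, 3.81, 0.0]
0.3 [-0.7, 4.55, 0.0]
```

View pics/t8c.png

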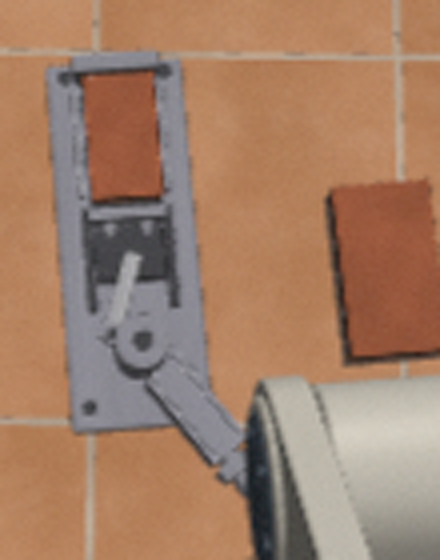

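Request:
{"method": "step_arm", "body": {"deltas": [{"translation":[-0.02,0.77,0],"rot":[0,0,0.05]},{"translation":[-0.08,1.54,0],"rot":[0,0,0.1]},{"translation":[-0.18,2.3,0],"rot":[0,0,0.15]},{"translation":[-0.31,3.06,0],"rot":[0,0,0.2]},{"translation":[-0.49,3.81,0],"rot":[0,0,0.25]},{"translation":[-0.7,4.55,0],"rot":[0,0,0.3]},{"translation":[-0.7,4.55,0],"rot":[0,0,0.3]}]}}

```text
clock: 9.62
eef_pos: [493.9, 88.3, 219.7]
tcp_rot: [-3.14, 0.001, -2.772]
contact_force: [2.8, -11.5, -4.5]
opening: 0.266
```

```bash
python3 - <<'E'
from h import *
commit([-.7,4.55,0],[0,0,.3]); state(); swstate(); swing([.03,.06,.09,.12,.15,.18],154)
E
```

```text
t9.62 p [493.9  88.3 219.7] cmd [493.6  89.  219.6] yaw 3.5116 rpy [-3.140e+00  1.000e-03 -2.772e+00] F [  2.8 -11.5  -4.5] M [-1.94 -0.46 -0.86] op 0.266 q [ 0.17  0.43  2.03 -0.    0.68 -1.76]
Ftan(+ = resists cw) 11.8 Frad out 1.6 r 154.0 Mz -0.86 Mpiv 0.95
radius 154.0 angle tool->piv 0.368
0.03 [-0.01, 0.46, 0.0]
0.06 [-0.03, 0.92, 0.0]
0.09 [-0.07, 1.38, 0.0]
0.12 [-0.12, 1.84, 0.0]
0.15 [-0.18, 2.3, 0.0]
0.18 [-0.26, 2.76, 0.0]
```

Request:
{"method": "step_arm", "body": {"deltas": [{"translation":[-0.01,0.46,0],"rot":[0,0,0.03]},{"translation":[-0.03,0.92,0],"rot":[0,0,0.06]},{"translation":[-0.07,1.38,0],"rot":[0,0,0.09]},{"translation":[-0.12,1.84,0],"rot":[0,0,0.12]},{"translation":[-0.12,1.84,0],"rot":[0,0,0.12]}]}}

```text
clock: 10.25
eef_pos: [488.3, 105.6, 219.6]
tcp_rot: [-3.14, 0.0, -2.892]
contact_force: [2.5, -12.2, -4.3]
opening: 0.266
```

```bash
python3 - <<'E'
from h import *
commit([-.12,1.84,0],[0,0,.12]); state(); swstate(); swing([.03,.06,.09,.12,.15,.18],154)
f=grab("top","top9")
t=f["image"][:,:,::-1]
a=cv2.resize(t[100:240,310:420],None,fx=4,fy=4,interpolation=cv2.INTER_CUBIC)
cv2.imwrite("pics/t9c.png",a)
E
```

```text
t10.25 p [488.3 105.6 219.6] cmd [488.1 106.6 219.6] yaw 3.3915 rpy [-3.14   0.    -2.892] F [  2.5 -12.2  -4.3] M [-2.02 -0.4  -0.83] op 0.266 q [ 0.21  0.43  2.04 -0.    0.68 -1.61]
Ftan(+ = resists cw) 12.4 Frad out 0.7 r 154.0 Mz -0.83 Mpiv 1.08
radius 153.9 angle tool->piv 0.2481
0.03 [-0.0, 0.46, 0.0]
0.06 [-0.03, 0.92, 0.0]
0.09 [-0.06, 1.38, 0.0]
0.12 [-0.11, 1.84, 0.0]
0.15 [-0.17, 2.3, 0.0]
0.18 [-0.25, 2.76, 0.0]
```

View pics/t9c.png

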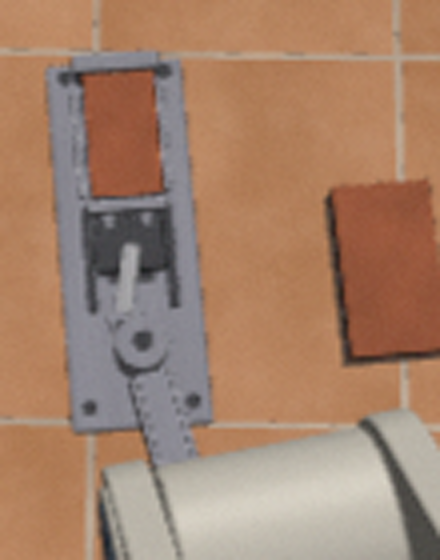

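Request:
{"method": "step_arm", "body": {"deltas": [{"translation":[0,0.46,0],"rot":[0,0,0.03]},{"translation":[-0.03,0.92,0],"rot":[0,0,0.06]},{"translation":[-0.06,1.38,0],"rot":[0,0,0.09]},{"translation":[-0.11,1.84,0],"rot":[0,0,0.12]},{"translation":[-0.11,1.84,0],"rot":[0,0,0.12]}]}}

```text
clock: 10.92
eef_pos: [484.7, 123.8, 219.5]
tcp_rot: [-3.14, 0.0, -3.012]
contact_force: [3.8, -11.5, -3.9]
opening: 0.267
```

```bash
python3 - <<'E'
from h import *
commit([-.11,1.84,0],[0,0,.12]); state(); swstate(); swing([.02,.04,.06,.08,.1],154)
E
```

```text
t10.93 p [484.7 123.8 219.5] cmd [484.6 124.7 219.6] yaw 3.2715 rpy [-3.14   0.    -3.012] F [  3.8 -11.5  -3.9] M [-1.82 -0.3  -0.75] op 0.267 q [ 0.25  0.43  2.04 -0.    0.68 -1.45]
Ftan(+ = resists cw) 11.9 Frad out -2.2 r 154.0 Mz -0.75 Mpiv 1.08
radius 154.0 angle tool->piv 0.1284
0.02 [-0.0, 0.31, -0.0]
0.04 [-0.01, 0.62, -0.0]
0.06 [-0.03, 0.92, -0.0]
0.08 [-0.05, 1.23, -0.0]
0.1 [-0.08, 1.54, -0.0]
```

Request:
{"method": "step_arm", "body": {"deltas": [{"translation":[0,0.31,0],"rot":[0,0,0.02]},{"translation":[-0.01,0.62,0],"rot":[0,0,0.04]},{"translation":[-0.03,0.92,0],"rot":[0,0,0.06]},{"translation":[-0.05,1.23,0],"rot":[0,0,0.08]},{"translation":[-0.08,1.54,0],"rot":[0,0,0.1]},{"translation":[-0.08,1.54,0],"rot":[0,0,0.1]}]}}

```text
clock: 11.68
eef_pos: [483.4, 139.2, 219.5]
tcp_rot: [-3.141, 0.0, -3.111]
contact_force: [1.7, -9.6, -5.2]
opening: 0.264
```

```bash
python3 - <<'E'
from h import *
commit([-.08,1.54,0],[0,0,.1]); state(); swstate(); swing([.02,.04,.06,.08,.1],154)
E
```

```text
t11.68 p [483.4 139.2 219.5] cmd [483.3 140.1 219.6] yaw 3.1717 rpy [-3.141  0.    -3.111] F [ 1.7 -9.6 -5.2] M [-1.57 -0.25 -0.7 ] op 0.264 q [ 0.28  0.43  2.03 -0.    0.68 -1.32]
Ftan(+ = resists cw) 9.6 Frad out -1.4 r 154.0 Mz -0.7 Mpiv 0.78
radius 154.0 angle tool->piv 0.0282
0.02 [-0.01, 0.31, -0.0]
0.04 [-0.02, 0.62, -0.0]
0.06 [-0.03, 0.92, -0.0]
0.08 [-0.06, 1.23, -0.0]
0.1 [-0.08, 1.54, -0.0]
```

Request:
{"method": "step_arm", "body": {"deltas": [{"translation":[-0.01,0.31,0],"rot":[0,0,0.02]},{"translation":[-0.02,0.62,0],"rot":[0,0,0.04]},{"translation":[-0.03,0.92,0],"rot":[0,0,0.06]},{"translation":[-0.06,1.23,0],"rot":[0,0,0.08]},{"translation":[-0.06,1.23,0],"rot":[0,0,0.08]}]}}

```text
clock: 12.3
eef_pos: [483.6, 151.8, 219.5]
tcp_rot: [-3.141, 0.0, 3.092]
contact_force: [1.8, -6.8, -4.0]
opening: 0.266
```

```bash
python3 - <<'E'
from h import *
commit([-.06,1.23,0],[0,0,.08]); state(); swstate(); swing([.02,.04,.06,.08,.1],154)
E
```

```text
t12.30 p [483.6 151.8 219.5] cmd [483.6 152.4 219.6] yaw 3.0919 rpy [-3.141  0.     3.092] F [ 1.8 -6.8 -4. ] M [-1.17 -0.22 -0.51] op 0.266 q [ 0.3   0.44  2.02 -0.    0.68 -1.22]
Ftan(+ = resists cw) 6.8 Frad out -2.1 r 153.9 Mz -0.51 Mpiv 0.53
radius 154.0 angle tool->piv -0.0518
0.02 [0.0, 0.31, 0.0]
0.04 [-0.01, 0.62, 0.0]
0.06 [-0.03, 0.92, 0.0]
0.08 [-0.05, 1.23, 0.0]
0.1 [-0.08, 1.54, 0.0]
```

Request:
{"method": "step_arm", "body": {"deltas": [{"translation":[0,0.31,0],"rot":[0,0,0.02]},{"translation":[-0.01,0.62,0],"rot":[0,0,0.04]},{"translation":[-0.03,0.92,0],"rot":[0,0,0.06]},{"translation":[-0.05,1.23,0],"rot":[0,0,0.08]},{"translation":[-0.08,1.54,0],"rot":[0,0,0.1]},{"translation":[-0.08,1.54,0],"rot":[0,0,0.1]}]}}

```text
clock: 13.05
eef_pos: [485.2, 167.6, 219.6]
tcp_rot: [-3.142, 0.0, 2.993]
contact_force: [0.9, -4.2, -3.4]
opening: 0.263
```

```bash
python3 - <<'E'
from h import *
commit([-.08,1.54,0],[0,0,.1]); state(); swstate(); swing([.02,.04,.06,.08,.1],154)
E
```

```text
t13.05 p [485.2 167.6 219.6] cmd [485.1 167.7 219.6] yaw 2.9927 rpy [-3.142  0.     2.993] F [ 0.9 -4.2 -3.4] M [-0.63 -0.15 -0.3 ] op 0.263 q [ 0.33  0.44  2.01 -0.    0.69 -1.09]
Ftan(+ = resists cw) 4.0 Frad out -1.5 r 153.9 Mz -0.3 Mpiv 0.31
radius 154.0 angle tool->piv -0.152
0.02 [-0.0, 0.31, 0.0]
0.04 [-0.01, 0.62, 0.0]
0.06 [-0.03, 0.92, 0.0]
0.08 [-0.05, 1.23, 0.0]
0.1 [-0.08, 1.54, 0.0]
```

Total swing so far is 1.07 rad and the resistance is fading. I'll keep going in small steps.

Request:
{"method": "step_arm", "body": {"deltas": [{"translation":[0,0.31,0],"rot":[0,0,0.02]},{"translation":[-0.01,0.62,0],"rot":[0,0,0.04]},{"translation":[-0.03,0.92,0],"rot":[0,0,0.06]},{"translation":[-0.05,1.23,0],"rot":[0,0,0.08]},{"translation":[-0.05,1.23,0],"rot":[0,0,0.08]}]}}

```text
clock: 13.68
eef_pos: [487.6, 180.4, 219.7]
tcp_rot: [3.141, 0.0, 2.913]
contact_force: [-0.3, 2.7, -2.5]
opening: 0.266
```

```bash
python3 - <<'E'
from h import *
commit([-.05,1.23,0],[0,0,.08]); state(); swstate(); swing([.02,.04,.06,.08,.1],154)
f=grab("top","top10")
t=f["image"][:,:,::-1]
a=cv2.resize(t[100:240,290:400],None,fx=4,fy=4,interpolation=cv2.INTER_CUBIC)
cv2.imwrite("pics/t10c.png",a)
E
```

```text
t13.68 p [487.6 180.4 219.7] cmd [487.4 179.8 219.6] yaw 2.913 rpy [3.141 0.    2.913] F [-0.3  2.7 -2.5] M [0.48 0.02 0.18] op 0.266 q [ 0.35  0.45  1.99  0.    0.7  -0.99]
Ftan(+ = resists cw) -2.6 Frad out 1.0 r 154.0 Mz 0.18 Mpiv -0.22
radius 154.0 angle tool->piv -0.232
0.02 [-0.0, 0.31, -0.0]
0.04 [-0.01, 0.62, -0.0]
0.06 [-0.03, 0.92, -0.0]
0.08 [-0.05, 1.23, -0.0]
0.1 [-0.08, 1.54, -0.0]
```

View pics/t10c.png

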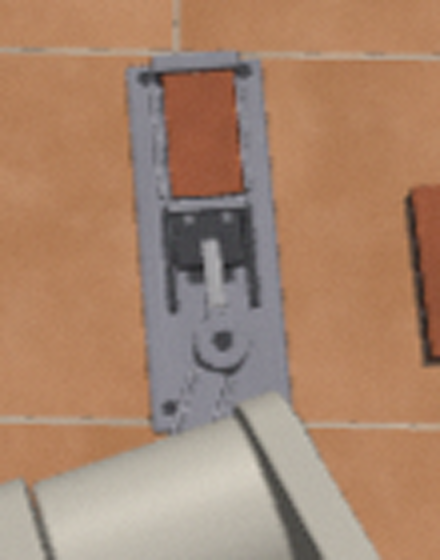

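The tangential force has reversed, so the lever is past its dead point and now pulls the bar on. I'll follow it gently to the stop.

Request:
{"method": "step_arm", "body": {"deltas": [{"translation":[0,0.15,0],"rot":[0,0,0.01]},{"translation":[0,0.31,0],"rot":[0,0,0.02]},{"translation":[0,0.46,0],"rot":[0,0,0.03]},{"translation":[0,0.46,0],"rot":[0,0,0.03]}]}}

```text
clock: 14.22
eef_pos: [488.6, 184.5, 219.7]
tcp_rot: [3.141, 0.0, 2.883]
contact_force: [0.4, 4.0, -2.7]
opening: 0.271
```

```bash
python3 - <<'E'
from h import *
commit([0,.46,0],[0,0,.03]); state(); swstate()
E
```

```text
t14.22 p [488.6 184.5 219.7] cmd [488.5 184.3 219.6] yaw 2.8828 rpy [3.141 0.    2.883] F [ 0.4  4.  -2.7] M [ 0.61 -0.16  0.28] op 0.271 q [ 0.36  0.45  1.99  0.    0.7  -0.95]
Ftan(+ = resists cw) -3.9 Frad out 0.7 r 154.0 Mz 0.28 Mpiv -0.32
```

Request:
{"method": "step_arm", "body": {"deltas": [{"translation":[0,0.15,0],"rot":[0,0,0.01]},{"translation":[0,0.31,0],"rot":[0,0,0.02]},{"translation":[0,0.46,0],"rot":[0,0,0.03]},{"translation":[0,0.46,0],"rot":[0,0,0.03]}]}}

```text
clock: 14.72
eef_pos: [489.4, 188.5, 219.4]
tcp_rot: [-3.141, -0.001, 2.853]
contact_force: [0.0, 0.9, -2.9]
opening: 0.269
```

```bash
python3 - <<'E'
from h import *
commit([0,.46,0],[0,0,.03]); state(); swstate()
E
```

```text
t14.72 p [489.4 188.5 219.4] cmd [489.6 188.7 219.6] yaw 2.8525 rpy [-3.141e+00 -1.000e-03  2.853e+00] F [ 0.   0.9 -2.9] M [ 0.08 -0.04  0.01] op 0.269 q [ 0.36  0.46  1.98 -0.    0.7  -0.92]
Ftan(+ = resists cw) -0.8 Frad out 0.2 r 154.4 Mz 0.01 Mpiv -0.12
```

The force has dropped to about 0: the lever rests on its own stop and the bar floats free in the socket. Next I'll draw it straight out.

Request:
{"method": "step_arm", "body": {"deltas": [{"translation":[0.5,0,0],"rot":[0,0,0]},{"translation":[1.2,0,0],"rot":[0,0,0]},{"translation":[2.2,0,0],"rot":[0,0,0]},{"translation":[3.4,0,0],"rot":[0,0,0]},{"translation":[4.8,0,0],"rot":[0,0,0]},{"translation":[6.2,0,0],"rot":[0,0,0]},{"translation":[7.5,0,0],"rot":[0,0,0]},{"translation":[7.5,0,0],"rot":[0,0,0]}]}}

```text
clock: 15.72
eef_pos: [416.7, 210.3, 219.6]
tcp_rot: [-3.141, -0.001, 2.854]
contact_force: [-0.0, -0.7, -3.7]
opening: 0.264
```

```bash
python3 - <<'E'
from h import *
commit([7.5,0,0]); state(); delta([455,320,250],np.pi); delta([455,320,177.5],np.pi)
f=grab("top","top11")
t=f["image"][:,:,::-1]
a=cv2.resize(t[100:300,230:400],None,fx=3,fy=3,interpolation=cv2.INTER_CUBIC)
cv2.imwrite("pics/t11c.png",a)
E
```

```text
t15.72 p [416.7 210.3 219.6] cmd [417.7 210.1 219.6] yaw 2.8539 rpy [-3.141e+00 -1.000e-03  2.854e+00] F [-0.  -0.7 -3.7] M [ 0.04  0.03 -0.01] op 0.264 q [ 0.46  0.39  2.11  0.    0.65 -0.82]
t [-0.441, 11.597, -3.042] rot [-0.0, -0.0, -0.2888]
t [-0.441, 11.597, 4.208] rot [-0.0, -0.0, -0.2888]
```

View pics/t11c.png

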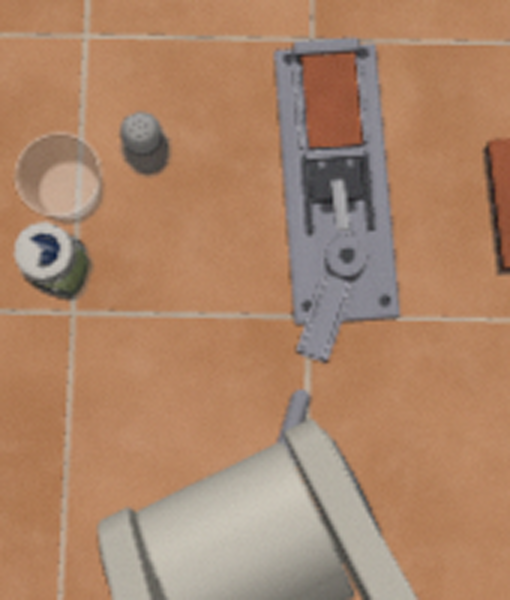

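The bar is clear and the lever stays thrown, with its mouth at crop (313,355). Next I'll lay the bar down at about (455,320).

Request:
{"method": "step_arm", "body": {"deltas": [{"translation":[0,4,-1],"rot":[0,0,-0.05]},{"translation":[-0.2,8,-1],"rot":[0,0,-0.2]},{"translation":[-0.44,11.6,-1],"rot":[0,0,-0.289]},{"translation":[-0.44,11.6,1.5],"rot":[0,0,-0.289]},{"translation":[-0.44,11.6,3.3],"rot":[0,0,-0.289]},{"translation":[-0.44,11.6,4.0],"rot":[0,0,-0.289]},{"translation":[-0.44,11.6,4.2],"rot":[0,0,-0.289]},{"translation":[-0.44,11.6,4.2],"rot":[0,0,-0.289]}]}}

```text
clock: 16.77
eef_pos: [455.2, 319.9, 177.9]
tcp_rot: [3.141, 0.0, 3.141]
contact_force: [0.2, -0.5, -3.3]
opening: 0.265
```

```bash
python3 - <<'E'
from h import *
commit([-.44,11.6,4.2],[0,0,-.289]); state()
E
```

```text
t16.77 p [455.2 319.9 177.9] cmd [455.  320.  177.6] yaw 3.1414 rpy [3.141 0.    3.141] F [ 0.2 -0.5 -3.3] M [0.04 0.03 0.03] op 0.265 q [ 0.61  0.56  1.93 -0.    0.65 -0.96]
```

Another 1 mm down, then release with two settling rows before lifting away.

Request:
{"method": "step_arm", "body": {"deltas": [{"translation":[0,0,0.1],"rot":[0,0,0]},{"translation":[0,0,0.13],"rot":[0,0,0]},{"translation":[0,0,0.13],"rot":[0,0,0]}]}}

```text
clock: 17.15
eef_pos: [455.1, 320.1, 176.6]
tcp_rot: [3.141, 0.0, -3.141]
contact_force: [-0.3, -1.4, -0.2]
opening: 0.265
```

Request:
{"method": "step_arm", "body": {"deltas": [{"translation":[0,0,0],"rot":[0,0,0]},{"translation":[0,0,0],"rot":[0,0,0]},{"translation":[0,0,0],"rot":[0,0,0]},{"translation":[0,0,0],"rot":[0,0,0]},{"translation":[0,0,0],"rot":[0,0,0]},{"translation":[0,0,0],"rot":[0,0,0]},{"translation":[0,0,0],"rot":[0,0,0]}], "grip": 0}}

```text
clock: 18.02
eef_pos: [455.0, 320.0, 176.3]
tcp_rot: [-3.142, -0.0, -3.141]
contact_force: [0.5, 0.6, 0.4]
opening: 1.002
```

Request:
{"method": "step_arm", "body": {"deltas": [{"translation":[0,0,-2],"rot":[0,0,0]},{"translation":[0,0,-6],"rot":[0,0,0]},{"translation":[0,0,-12],"rot":[0,0,0]},{"translation":[3,4,-17],"rot":[0,0,0]},{"translation":[8,9,-18],"rot":[0,0,0]},{"translation":[8,14,-18],"rot":[0,0,0]},{"translation":[8,14,-18],"rot":[0,0,0]}]}}

```text
clock: 18.9
eef_pos: [373.8, 463.5, 357.1]
tcp_rot: [3.139, 0.001, -3.138]
contact_force: [0.7, 0.1, 0.5]
opening: 0.997
```

```bash
python3 - <<'E'
from h import *
commit([0,0,.13]);commit([8,14,-18]); state()
import pickle
f=grab("top","top12");g=grab("scene","scene12"); pickle.dump((f,g),open("d12.pkl","wb"))
a=cv2.resize(f["image"][100:310,225:425,::-1],None,fx=2.8,fy=2.8,interpolation=cv2.INTER_CUBIC); cv2.imwrite("pics/t12c.png",a)
b=cv2.resize(g["image"][120:270,185:445,::-1],None,fx=3,fy=3,interpolation=cv2.INTER_CUBIC); cv2.imwrite("pics/s12c.png",b)
E
```

```text
t18.90 p [373.8 463.5 357.1] cmd [375.  460.  356.3] yaw 3.1454 rpy [ 3.139e+00  1.000e-03 -3.138e+00] F [0.7 0.1 0.5] M [-0.01  0.04 -0.01] op 0.997 q [ 0.89  0.36  1.74  0.    1.04 -0.69]
```

View pics/t12c.png

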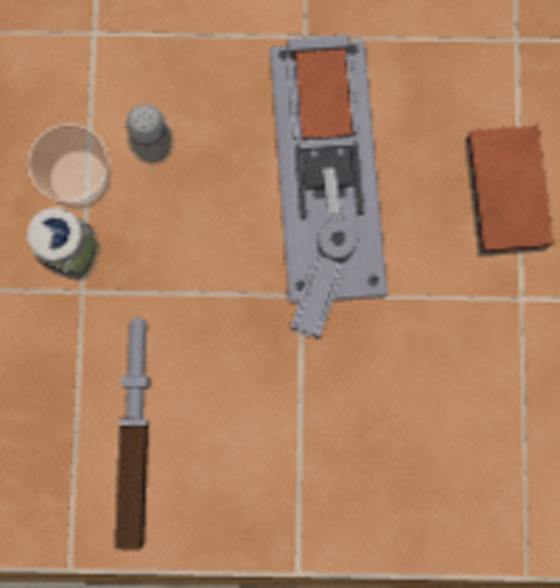

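View pics/s12c.png

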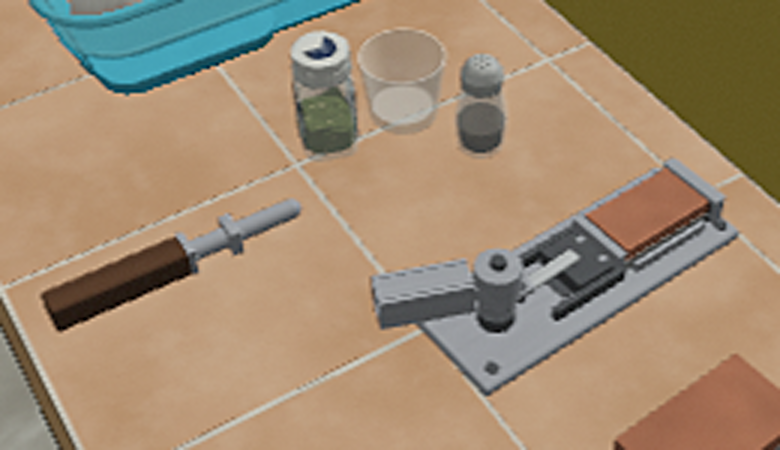

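The bar lies flat at crop (133,430). The lever is still thrown (mouth at crop (305,330)), the jaw is against the stone, and the jars are where they were. I'll let the arm settle and then hand in.

Request:
{"method": "step_arm", "body": {"deltas": [{"translation":[0,0,0],"rot":[0,0,0]},{"translation":[0,0,0],"rot":[0,0,0]}]}}

```text
clock: 19.25
eef_pos: [375.4, 459.0, 356.1]
tcp_rot: [-3.141, -0.0, 3.14]
contact_force: [0.1, -0.1, -0.5]
opening: 1.001
```

```bash
python3 - <<'E'
from h import *
from rig import ticket
import pickle
f,g=pickle.load(open("d12.pkl","rb"));T=lambda x,y:(225+x/2.8-.3,100+y/2.8-.3)
n=onz(f,T(137,318),12);e=onz(f,T(129,548),12);m=onz(f,T(307,333),68.5);p=onz(f,T(338,238),76)
d=(m-p)[:2];print("nose",n.round(0),"end",e.round(0),"len",np.linalg.norm(n-e).round(1),"lever angle",np.arctan2(d[1],d[0]))
state(); print(ticket.sign_off())
E
```

```text
nose [574. 322.  12.] end [371. 322.  12.] len 202.6 lever angle 2.839589388974321
t19.25 p [375.4 459.  356.1] cmd [375.  460.  356.3] yaw 3.1404 rpy [-3.141 -0.     3.14 ] F [ 0.1 -0.1 -0.5] M [-0.01 -0.04 -0.03] op 1.001 q [ 0.88  0.35  1.75 -0.    1.04 -0.69]
the job is handed in; nothing more can be done
None
```

I gripped the bar, pushed it fully home in the lever's socket (shoulder on the mouth, about 5.5 N), backed it off about 4 mm, and swung the lever about 1.2 rad. The resistance peaked near 1.1 N m, reversed past the dead point, then fell to about 0 as the lever reached its stop, and I pushed no further. I then drew the bar out, laid it on the worktop, and handed in at about 19 s.

**Last checks (top and scene pictures):**
- **Lever:** still thrown several seconds after release, at about 2.84 rad.
- **Stone:** the jaw is up against it and it lies flat.
- **Bar:** flat, nose at about (574, 322) mm and end at about (371, 322) mm. That puts the nose roughly 190 mm and the grip point roughly 250 mm from the pivot, well over the 90 and 120 mm required.
- **Cup, jar and shaker:** where they started.
- **Robot:** clear of everything, reading about 0 N.

None of these checks failed or disagreed. The jaw's force on the stone can't be measured directly; I judged the clamping from the force reversal and the pictures.

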